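# Shut the red valve in the gas valve box

### The job

The gas line with the red handle is going out of use: slide the white cover of the grey valve box all the way back, away from its hose nozzles, by pushing on its black ledge, then push the red valve handle underneath round clockwise (seen from above) until it meets its stop and lies square across its pipe. Do it all by pushing with the fingertips or the outside of the fingers; do not pinch the ledge or the handle. Leave the two blue handles and everything else on the bench untouched where they are, and leave the cover fully back and your hand clear at the end.

Things in the scene. Friction and masses are not known exactly. Their poses are not given: they have to be found in the camera images.
- valve_box: Grey sheet-metal box fixed to the bench, 264 (x) x 320 (y) mm, three hose nozzles on its front (-x) face. Origin under its centre, x from front to back (away from the robot), y to its left, z up. Two aluminium cover guides, 148 to 162 mm left and right of centre, are 85 mm high; front wall 69 mm high. A gauge (96 mm high) and inlet nozzle stick out 75 mm on its right side.
- cover_ledge (a point): Centre of the black push ledge on the white cover: an upright bar 160 mm long (point y), 10 mm thick (point x), 20 mm high, 78 to 98 mm above the bench. The cover's flat top is at 78 mm and reaches 43 mm in front of the point and 91 mm behind. Axes as the box: push to +x to open. It takes about 3 N to slide (somewhat more at speed) and stays where it is left.
- cover (a joint): Travel of the cover in m: 0 closed (all valve handles hidden), 0.120 fully back against its rigid stop (the handles lie open to view in the front half of the box, their axes 27 mm in front of the cover's edge).
- red_handle (a point): Middle of the red sleeve (white band near its tip) of the marked valve's handle; under the cover at the start. Sleeve 42 mm long (point x), 12 mm wide (y), 14 mm high, 51 to 65 mm above the bench. It turns level about the upright axis of red_valve, 37 mm from this point along point +x; tip 21 mm along -x. Push it to its +y side: about 4 N at the sleeve; rigid stop; stays where left.
- red_lever (a joint): Angle of the red handle in rad: 0 open (along its pipe, pointing to the front of the box), 1.571 shut (turned clockwise seen from above, across its pipe, pointing to the left of the box).
- red_valve: The brass valve that bears the red handle, fixed; origin on the handle's axis, at bench height, 35 mm in front of the box's middle; axes as the box. Three valves 84 mm apart stand side by side in any order, at y = -88, -4 and 80 mm in the box. Beneath the handles there is free room down to a 15 mm pipe (top 38 mm above the bench); within 28 mm of the axis the valve body and stem reach 53 mm.
- blue_1_handle (a point): Middle of the sleeve of a blue valve handle, made like the red one and also under the cover; open, to be left alone. Axes as for the red handle.
- blue_2_handle (a point): Middle of the sleeve of a blue valve handle, made like the red one and also under the cover; open, to be left alone. Axes as for the red handle.
- notebook: Bystander: blue pocket log book lying flat, 135 x 98 x 13 mm; origin under its centre.
- calculator: Bystander: grey pocket calculator lying flat, 116 x 68 x 13 mm; origin under its centre.
- stopwatch: Bystander: black round stopwatch lying on its back, 73 x 58 x 14 mm; origin under its centre.
- beaker_1: Bystander: empty glass beaker, 54 mm across, 65 mm high, upright; origin under its centre.
- dropper_bottle: Bystander: amber dropper bottle with black bulb, 39 mm across, 109 mm high, upright; origin under its centre.
- boss_head: Bystander: small grey metal clamp boss, 48 x 32 x 30 mm, standing left of the valve box; origin under its centre.
- marker_0: Bystander: white marker pen with blue cap lying flat, 128 x 12 x 11 mm; origin under its centre.

How it is judged:
By the outcome, as a careful person would: the job done as asked, in the order asked, and still so for the second after the job is handed in, with the robot touching nothing.
It also fails if it takes over 42 s, if anything falls off the work surface, if the arm or the gripper's body presses on something with over 40 N, if the wrist force passes 120 N, or if a joint passes its speed limit or range.

### The arm

A 7-joint arm with a two-finger parallel gripper is mounted at the origin on a cart in front of the work surface, level with it; the furniture and walls round the work are solid. World frame = base frame: x ahead of the robot, y to its left, z up, the work surface at z = 0. Lengths are in m, angles in degrees, forces in N, time in s.
With the tool pointing down it reaches from about 0.425 to 0.875 m from the base axis. Payload 9.9 kg.
Tool frame: the origin (TCP) lies at the very end of the fingers, on their centre line; the grasp point (between the pads) lies 19 mm behind it (ctrl.hold_point_z is the distance from the TCP to the grasp point, in m); z points along the fingers, y is the direction in which the jaws open and shut (so a half turn about z gives the same grasp; the last joint's range is limited). The gripper opens to 85 mm and grips with 20 to 120 N. Pads are 22 mm wide; open, the fingers measure 114 mm over their backs; the gripper's body (76 mm by 85 mm) begins 54 mm behind the grasp point. The pads swing forward as they close: fully open they stand 13 mm farther back than shut.
Start: joints at [59.083, 32.985, 1.427, 82.34, -0.859, 64.687, -3.237], TCP at [0.297, -0.606, 0.231] pointing down, gripper open.
Joint ranges: [-157.87, 157.87], [-19.46, 123.44], [-87.15, 90], [11.01, 140.99], [-62.26, 242.26], [9.8, 113.94], [-161.44, 161.44]. Speed limits (degrees/s): [127.2, 127.2, 172.46, 172.46, 180, 180, 180].

### API

Orientations are given as a 3x3 rotation matrix whose columns are the frame's x, y, z axes.
In Python, from workcell import ctrl gives the robot as it stands. The module is installed in compiled form; this text tells all that it offers.
- The arm moves only by the tool send_rows, never from a script. Its argument "plan" is a list that holds one entry, the list of rows, each a list of 5 numbers: the opening, from 0 (shut) to 1 (fully open), then the shift along the tool's x, y, z in units of 50 mm (1.0 is 50 mm), then the turn about the tool's z in units of 6 degrees (1.0 is 6 degrees). A call has 1 to 5 rows; each row is the pose to reach, as a shift and turn from the pose commanded when the call began, along the tool's axes at that moment; what a row does not reach only later rows make up. A row lasts 1/8 s, in which the tool goes at most 62.5 mm and 10.7 degrees, less where a joint would pass 70% of its speed; a pose out of reach is approached as far as the arm can. A call with a gripper value outside its range is refused whole. The fingers move at their own pace and stop on an object; "squeeze" is the grip in N (left out, the last holds). Time passes only in rows, so rows that repeat a pose let the fingers close. It gives the time, the measured TCP pose, the force and the opening at its end, in the units of the state.
- ctrl.sense(): the state, without advancing time (a new reading comes with each control period).
- ctrl.snapshot(name): name is "scene" or "top"; returns the picture (384x512x3 uint8, blue, green, red); there is no depth.
- ctrl.camera_params(name): a dict with "fx", "fy", "cx", "cy" (pixels), "rvec" (rotation vector, rad) and "tvec" (3), from world to camera coordinates, as OpenCV has them. Camera axes: x right, y down, z forward; pixel columns grow to the right and rows downward; lengths in m; the calibration is good to about 2 mm. A picture is of the moment at which its call begins. camera_params takes no time and is no camera call.
- ctrl.sign_off(): hands the job in, once; it reports no verdict.
The state is a dict: "t": time; "joint_pos": joint angles; "joint_vel": joint speeds; "effort": joint torques, N m; "position": TCP position; "tcp_rot": TCP orientation; "ft_force": force on the tool from outside, world axes, zero at the start; "moment": the same for the moment, N m; "opening": finger opening in m.
Only numpy, scipy, OpenCV 4.12 (cv2) and the standard library are available. Lean on these libraries where they do the work, as an engineer would, in place of code of your own. Each camera call takes 0.05 s, during which the arm holds its last target.

## Working session

There is one attempt and no reset: what is moved stays moved. The work goes in short steps, Python scripts to look and compute and a tool call to move; the robot and the scene stay as the last step left them, time stands still between calls to the robot, and variables do not carry over. Pictures are saved under pics/ and viewed, and the job is handed in when it is done.

Besides the shell and the picture viewer there is one more tool, called after ">>>" by a JSON object that holds its "method" and its "body". send_rows: Moves the arm, as the interface text tells. Its arguments: {"type":"object","properties":{"plan":{"type":"array"},"squeeze":{"type":"number"}},"required":["plan"]}

```bash
mkdir -p pics
python3 - <<'E'
from workcell import ctrl
import cv2
for n in("scene","top"):
    im=ctrl.snapshot(n); cv2.imwrite(f"pics/{n}0.png",cv2.resize(im,(800,600),interpolation=cv2.INTER_CUBIC))
    cv2.imwrite(f"pics/{n}0_raw.png",im)
    print(ctrl.camera_params(n))
s=ctrl.sense();print(s)
E
```

```text
{'fx': 371.0699776599639, 'fy': 371.0699776599639, 'cx': 250.21920242583303, 'cy': 182.97238273921496, 'rvec': array([ 1.90048311, -0.68626259,  0.44453153]), 'tvec': array([-0.40641158,  0.21428655,  1.01509893])}
{'fx': 471.42887284844863, 'fy': 471.42887284844863, 'cx': 253.95687840896701, 'cy': 191.4570780096987, 'rvec': array([ 2.17648615, -2.13403273,  0.1831783 ]), 'tvec': array([-0.03210695,  0.52300644,  1.54255509])}
{'t': 0.1, 'joint_pos': array([59.08425997, 33.02922578,  1.42338442, 82.38279126, -0.85970298,
       64.68516041, -3.23665512]), 'joint_vel': array([-0.09404272,  0.00112109,  0.05222057, -0.10629469,  0.04938076,
       -0.02691358,  0.05305969]), 'effort': array([ 5.13308580e-03, -7.67309546e+01,  2.25741416e+00, -2.86605173e+01,
        1.57947221e-02,  8.70719261e-03, -1.39080470e-06]), 'position': array([ 0.29694002, -0.60572103,  0.23050534]), 'tcp_rot': array([[ 8.97898064e-01,  4.40202836e-01, -7.28738339e-04],
       [ 4.40203433e-01, -8.97897090e-01,  1.32431334e-03],
       [-7.13655467e-05, -1.50989150e-03, -9.99998858e-01]]), 'ft_force': array([ 0.38164051, -0.03681555, -0.38562144]), 'moment': array([0.03513009, 0.03659089, 0.03341228]), 'opening': 0.08579305837482358}
```

View pics/scene0.png

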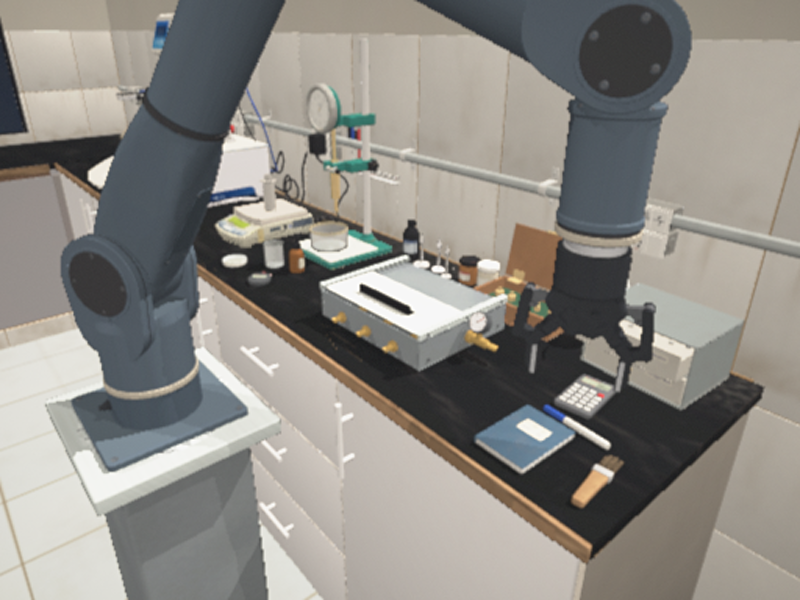

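View pics/top0.png

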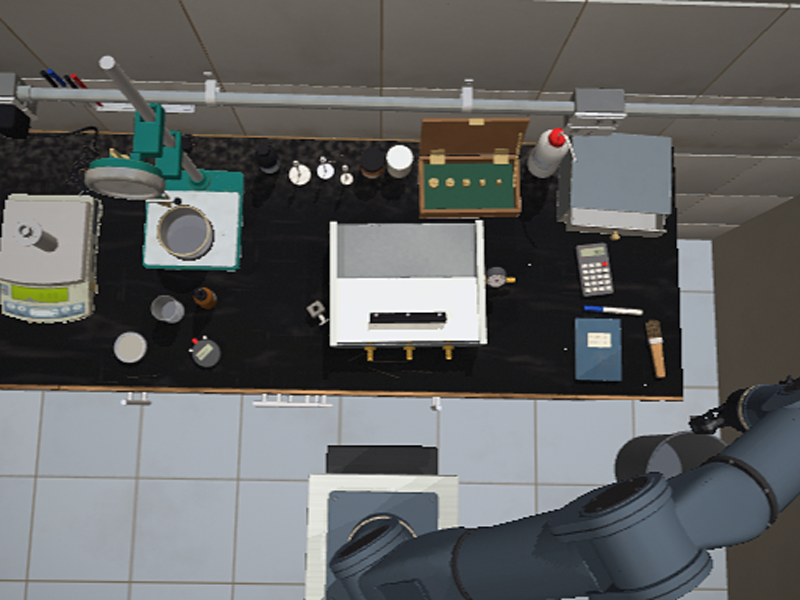

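Top view: the box spans about columns 330–487 and rows 222–347 (in the 800x600 picture), with the ledge at about (408,320). I'll zoom in to measure it.

```bash
cat > h.py <<'E'
import numpy as np,cv2
from workcell import ctrl
def P(n):
    p=ctrl.camera_params(n);K=np.array([[p['fx'],0,p['cx']],[0,p['fy'],p['cy']],[0,0,1]])
    return K,p['rvec'],p['tvec']
def ray(n,uv,z):
    K,r,t=P(n);R=cv2.Rodrigues(r)[0];c=-R.T@t
    d=R.T@np.linalg.inv(K)@np.array([uv[0],uv[1],1.]);return c+d*(z-c[2])/d[2]
def proj(n,X):
    K,r,t=P(n);return cv2.projectPoints(np.array(X,float).reshape(-1,3),r,t,K,None)[0].reshape(-1,2)
def crop(n,im,x0,y0,x1,y1,s,f):
    cv2.imwrite(f,cv2.resize(im[y0:y1,x0:x1],None,fx=s,fy=s,interpolation=cv2.INTER_CUBIC))
E
python3 - <<'E'
from h import *
im=cv2.imread('pics/top0_raw.png');crop('top',im,190,130,340,240,5,'pics/topc.png')
im=cv2.imread('pics/scene0_raw.png');crop('scene',im,195,160,335,240,5.5,'pics/scenec.png')
E
```

```text
(no output)
```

View pics/topc.png

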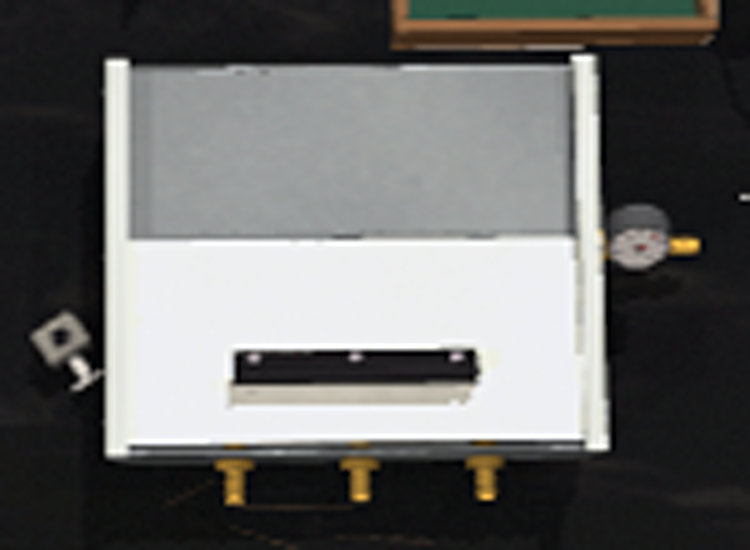

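View pics/scenec.png

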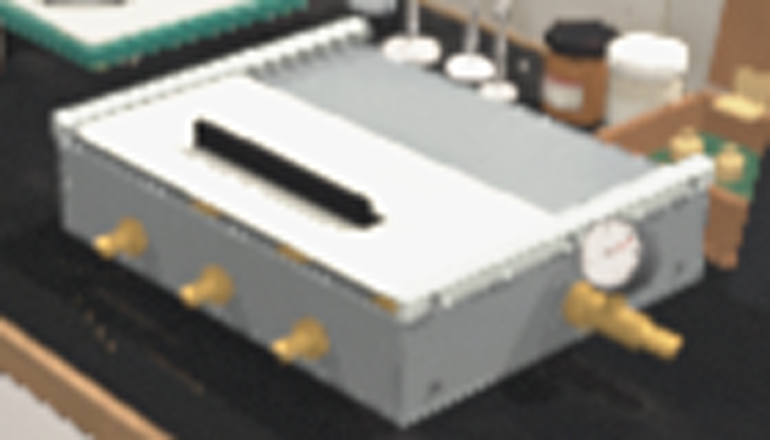

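Run:
```python
from h import *
def t(u,v,z): return ray('top',(190+(u+.5)/5-.5,130+(v+.5)/5-.5),z)
def s(u,v,z): return ray('scene',(195+(u+.5)/5.5-.5,160+(v+.5)/5.5-.5),z)
pts=dict(FL=(106,455),FR=(608,449),BL=(105,60),BR=(596,56))
for k,p in pts.items(): print(k,t(*p,.085).round(4))
print('ledge',t(235,350,.098).round(4),t(475,348,.098).round(4),'bottom front',t(230,384,.078).round(4),t(476,382,.078).round(4))
print('cover back',t(130,238,.078),t(574,237,.078),'cover front',t(130,443,.078),t(585,440,.078))
for k,p in dict(FL=(57,115),FR=(404,315),BR=(712,165),BL=(360,20)).items(): print('s',k,s(*p,.085).round(4))
print('s ledge',s(200,120,.098).round(4),s(368,212,.098).round(4))
```

```text
FL [0.4189 0.1164 0.085 ]
FR [ 0.4293 -0.2077  0.085 ]
BL [0.6799 0.1252 0.085 ]
BR [ 0.6905 -0.1997  0.085 ]
ledge [0.4871 0.0348 0.098 ] [ 0.4916 -0.1198  0.098 ] bottom front [0.4673 0.0379 0.078 ] [ 0.472  -0.1224  0.078 ]
cover back [0.56227374 0.10565203 0.078     ] [ 0.56943121 -0.18627314  0.078     ] cover front [0.42756739 0.10163394 0.078     ] [ 0.43546247 -0.19374764  0.078     ]
s FL [0.4172 0.1152 0.085 ]
s FR [ 0.4134 -0.2186  0.085 ]
s BR [ 0.681  -0.2011  0.085 ]
s BL [0.6769 0.1184 0.085 ]
s ledge [0.4654 0.027  0.098 ] [ 0.4612 -0.1354  0.098 ]
```

```bash
cat >> h.py <<'E'
C=np.array([.5547,-.0414,0]);YAW=np.radians(1.88)
def B(x,y,z,C=None,yaw=None):
    C=globals()['C'] if C is None else C; yaw=YAW if yaw is None else yaw
    c,s=np.cos(yaw),np.sin(yaw);return np.array([C[0]+c*x-s*y,C[1]+s*x+c*y,z])
def overlay(n,im,q,crop_,sc,f):
    x0,y0,x1,y1=crop_
    o=cv2.resize(im[y0:y1,x0:x1],None,fx=sc,fy=sc,interpolation=cv2.INTER_CUBIC)
    def box(xa,xb,ya,yb,za,zb,col):
        c=[(x,y,z) for x in(xa,xb) for y in(ya,yb) for z in(za,zb)]
        p=proj(n,[B(*v) for v in c]); p=(p+.5-[x0,y0])*sc-.5
        for i in range(8):
            for j in range(i):
                if sum(a!=b for a,b in zip(c[i],c[j]))==1:
                    cv2.line(o,tuple(int(k) for k in p[i].round()),tuple(int(k) for k in p[j].round()),col,1)
    box(-.132,.132,-.16,.16,0,.069,(0,255,0))
    box(-.132,.132,-.162,-.148,.07,.085,(255,0,255));box(-.132,.132,.148,.162,.07,.085,(255,0,255))
    box(-.09+q,-.08+q,-.08,.08,.078,.098,(0,0,255))
    box(-.128+q,.006+q,-.148,.148,.077,.078,(255,128,0))
    for y in(-.088,-.004,.08): box(-.072-.021,-.072+.021,y-.006,y+.006,.051,.065,(0,200,255))
    cv2.imwrite(f,o)
E
python3 - <<'E'
from h import *
overlay('top',cv2.imread('pics/top0_raw.png'),0,(190,130,340,240),5,'pics/o1.png')
overlay('scene',cv2.imread('pics/scene0_raw.png'),0,(195,160,335,240),5.5,'pics/o2.png')
E
```

```text
(no output)
```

View pics/o1.png

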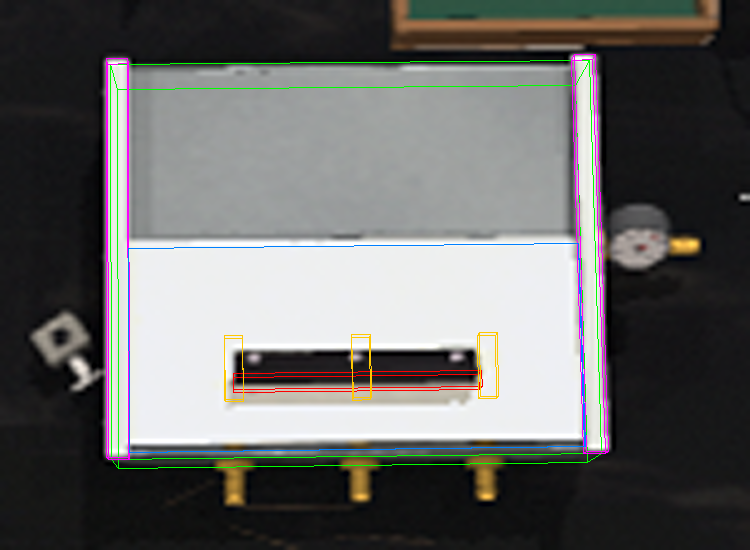

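View pics/o2.png

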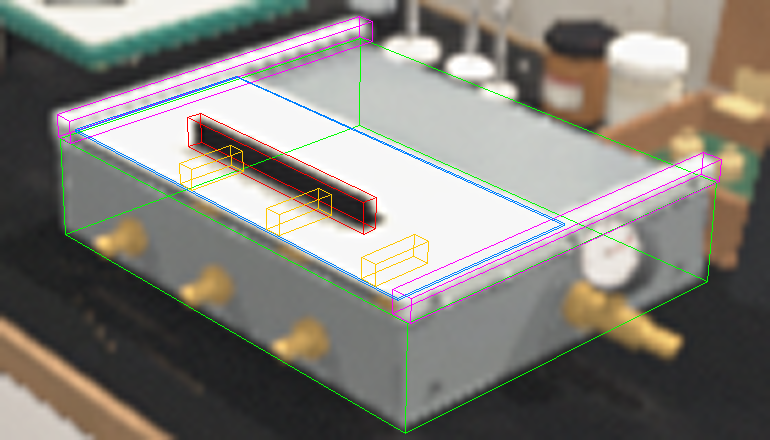

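Both overlays fit the model: the width is 324 mm and the yaw about 1.9°. In the top view the ledge and the cover's rear edge lie 4–5 mm farther back than drawn, so I'll confirm contact by force. Next step is to work out the approach.

```bash
cat >> h.py <<'E'
def rel(target,head=None):
    s=ctrl.sense();R=s['tcp_rot'];d=R.T@(np.array(target)-s['position'])/.05
    h=np.degrees(np.arctan2(R[1,0],R[0,0])); t=0 if head is None else (h-head)/6
    print('target',np.round(target,4),'units',d.round(3),'turn',round(t,3))
E
python3 - <<'E'
from h import *
rel(B(-.118,0,.16),1.88)
E
```

```text
target [ 0.4368 -0.0453  0.16  ] units [ 7.445 -8.831  1.423] turn 4.039
```

>>> {"method": "send_rows", "body": {"plan": [[[0, 0.4, -0.5, 0.1, 0.4], [0, 1.0, -1.2, 0.2, 1.0], [0, 1.6, -1.9, 0.3, 1.6], [0, 2.2, -2.6, 0.4, 2.3], [0, 2.8, -3.3, 0.5, 3.0]]], "squeeze": 30}}

```text
t: 0.72
position: [0.3503, -0.3947, 0.2059]
tcp_rot: [[0.99, 0.139, -0.0], [0.139, -0.99, 0.0], [-0.0, -0.0, -1.0]]
ft_force: [0.2, -0.2, 0.6]
opening: 0.0003
```

Run:
```python
from h import *
rel(B(-.118,0,.16),1.88)
```

```text
target [ 0.4368 -0.0453  0.16  ] units [ 2.682 -6.68   0.921] turn 1.016
```

>>> {"method": "send_rows", "body": {"plan": [[[0, 0.3, -0.8, 0.1, 0.2], [0, 0.6, -1.6, 0.2, 0.4], [0, 0.9, -2.4, 0.3, 0.6], [0, 1.3, -3.2, 0.4, 0.8], [0, 1.6, -4.0, 0.5, 1.0]]]}}

```text
t: 1.35
position: [0.4015, -0.1855, 0.1811]
tcp_rot: [[0.999, 0.037, 0.0], [0.037, -0.999, 0.0], [0.0, -0.0, -1.0]]
ft_force: [1.1, 0.2, 0.2]
opening: -0.0001
```

Run:
```python
from h import *
rel(B(-.118,0,.16),1.88)
```

```text
target [ 0.4368 -0.0453  0.16  ] units [ 0.806 -2.777  0.422] turn 0.036
```

>>> {"method": "send_rows", "body": {"plan": [[[0, 0.2, -0.7, 0.1, 0], [0, 0.4, -1.4, 0.2, 0], [0, 0.6, -2.1, 0.3, 0.04], [0, 0.8, -2.78, 0.42, 0.04], [0, 0.8, -2.78, 0.42, 0.04]]]}}

```text
t: 1.98
position: [0.4363, -0.0441, 0.1598]
tcp_rot: [[0.999, 0.037, -0.001], [0.037, -0.999, 0.001], [-0.001, -0.001, -1.0]]
ft_force: [0.3, 0.8, 0.4]
opening: -0.0001
```

Run:
```python
from h import *
rel(B(-.118,0,.084),1.88)
im=ctrl.snapshot('scene');crop('s',im,150,100,350,250,4,'pics/s1.png')
```

```text
target [ 0.4368 -0.0453  0.084 ] units [0.01  0.026 1.517] turn 0.044
```

View pics/s1.png

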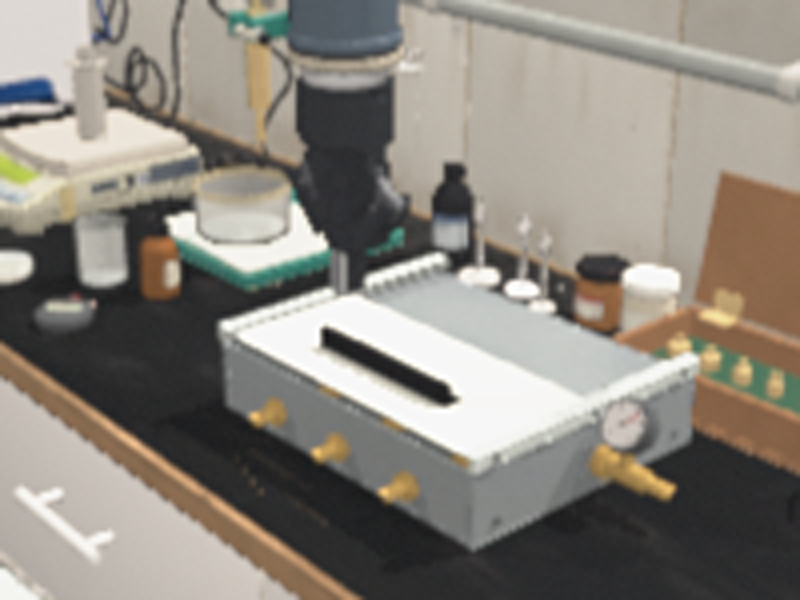

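Run:
```python
from h import *
s=ctrl.sense();print((proj('scene',[s['position']])+.5-[150,100])*4)
im=ctrl.snapshot('top');crop('s',im,190,130,340,240,5,'pics/t1.png')
print((proj('top',[s['position']])+.5-[190,130])*5)
```

```text
[[349.89443475 294.30297482]]
[[363.45074558 422.76434464]]
```

View pics/t1.png

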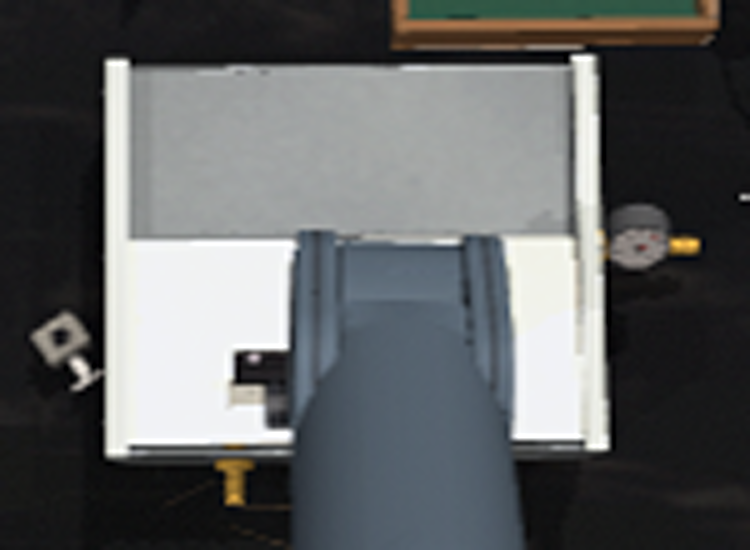

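The tip sits where predicted, at about (347,292) in the crop, in front of the ledge. Now I'll descend.

>>> {"method": "send_rows", "body": {"plan": [[[0, 0, 0, 0.5, 0.04], [0, 0, 0, 1.0, 0.04], [0, 0, 0, 1.3, 0.04], [0, 0, 0, 1.45, 0.04], [0, 0, 0, 1.45, 0.04]]]}}

```text
t: 2.7
position: [0.4358, -0.0474, 0.0877]
tcp_rot: [[1.0, 0.027, -0.001], [0.027, -1.0, -0.0], [-0.001, 0.0, -1.0]]
ft_force: [-0.9, -0.9, 0.8]
opening: -0.0002
```

>>> {"method": "send_rows", "body": {"plan": [[[0, 0.1, 0, 0, 0], [0, 0.2, 0, 0, 0], [0, 0.3, 0, 0, 0], [0, 0.4, 0, 0, 0], [0, 0.5, 0, 0, 0]]]}}

```text
t: 3.32
position: [0.4605, -0.0459, 0.0877]
tcp_rot: [[1.0, 0.029, -0.002], [0.029, -1.0, 0.0], [-0.002, -0.0, -1.0]]
ft_force: [-2.7, -0.3, 2.2]
opening: -0.0
```

Contact force of −2.7 N at x≈0.4605, about where expected. I'll keep pushing steadily.

>>> {"method": "send_rows", "body": {"plan": [[[0, 0.15, 0, 0, 0], [0, 0.3, 0, 0, 0], [0, 0.45, 0, 0, 0], [0, 0.6, 0, 0, 0], [0, 0.75, 0, 0, 0]]]}}

```text
t: 3.95
position: [0.4989, -0.0447, 0.0877]
tcp_rot: [[1.0, 0.029, -0.0], [0.029, -1.0, 0.0], [-0.0, -0.0, -1.0]]
ft_force: [-3.6, 0.7, -0.2]
opening: 0.0001
```

>>> {"method": "send_rows", "body": {"plan": [[[0, 0.15, 0, 0, 0], [0, 0.3, 0, 0, 0], [0, 0.45, 0, 0, 0], [0, 0.6, 0, 0, 0], [0, 0.75, 0, 0, 0]]]}}

```text
t: 4.58
position: [0.5364, -0.0436, 0.0877]
tcp_rot: [[1.0, 0.029, -0.0], [0.029, -1.0, 0.0], [-0.0, -0.0, -1.0]]
ft_force: [-3.5, 1.8, -1.7]
opening: -0.0001
```

>>> {"method": "send_rows", "body": {"plan": [[[0, 0.12, 0, 0, 0], [0, 0.24, 0, 0, 0], [0, 0.36, 0, 0, 0], [0, 0.48, 0, 0, 0], [0, 0.6, 0, 0, 0]]]}}

```text
t: 5.2
position: [0.5664, -0.0429, 0.0878]
tcp_rot: [[1.0, 0.029, 0.0], [0.029, -1.0, 0.0], [0.0, -0.0, -1.0]]
ft_force: [-2.8, 2.6, -0.8]
opening: -0.0002
```

Now short steps until it reaches the stop.

>>> {"method": "send_rows", "body": {"plan": [[[0, 0.04, 0, 0, 0], [0, 0.08, 0, 0, 0], [0, 0.12, 0, 0, 0], [0, 0.16, 0, 0, 0], [0, 0.2, 0, 0, 0]]]}}

```text
t: 5.82
position: [0.5716, -0.0429, 0.0877]
tcp_rot: [[1.0, 0.028, -0.008], [0.028, -1.0, -0.0], [-0.008, -0.0, -1.0]]
ft_force: [-22.1, 1.8, 17.6]
opening: -0.0001
```

The force rose to 22 N at x=0.5716, so the cover is on its stop. I'll back off straight, then lift and look for the red handle.

>>> {"method": "send_rows", "body": {"plan": [[[0, -0.2, 0, 0, 0], [0, -0.4, 0, -0.1, 0], [0, -0.5, 0, -0.8, 0], [0, -0.5, 0, -1.8, 0], [0, -0.5, 0, -2.0, 0]]]}}

```text
t: 6.45
position: [0.5529, -0.0438, 0.1915]
tcp_rot: [[1.0, 0.028, 0.007], [0.028, -1.0, -0.0], [0.007, 0.0, -1.0]]
ft_force: [0.6, 0.7, -0.1]
opening: 0.0
```

Run:
```python
from h import *
print(ctrl.sense()['position'])
im=ctrl.snapshot('scene');cv2.imwrite('pics/s2_raw.png',im);crop('s',im,195,155,335,245,5.5,'pics/s2.png')
im=ctrl.snapshot('top');cv2.imwrite('pics/t2_raw.png',im);crop('s',im,190,130,340,240,5,'pics/t2.png')
```

```text
[ 0.55293535 -0.04380249  0.19153076]
```

View pics/s2.png

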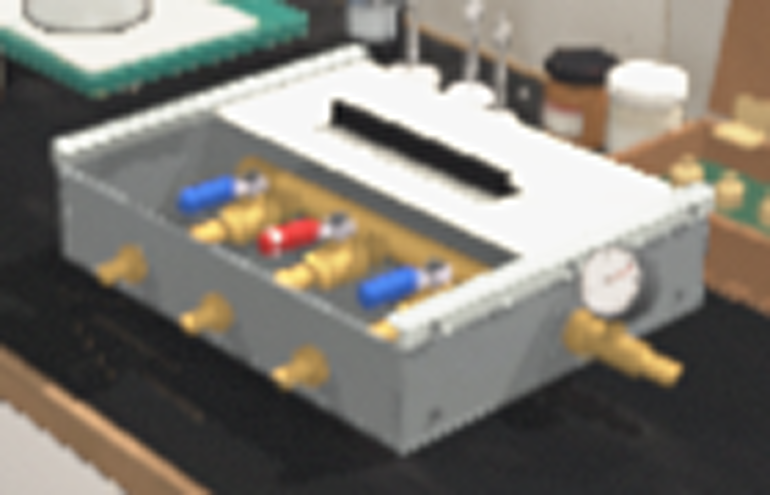

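View pics/t2.png

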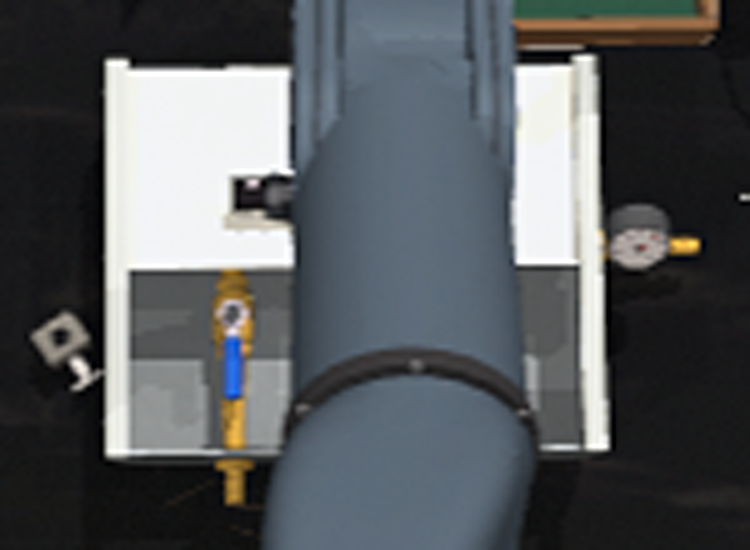

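The red handle is the middle one, at (290,236) in the scene crop, with the blue ones either side. I'll overlay the model to check the handle positions.

Run:
```python
from h import *
overlay('scene',cv2.imread('pics/s2_raw.png'),.12,(195,155,335,245),5.5,'pics/o3.png')
overlay('top',cv2.imread('pics/t2_raw.png'),.12,(190,130,340,240),5,'pics/o4.png')
```

```text
(no output)
```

View pics/o3.png

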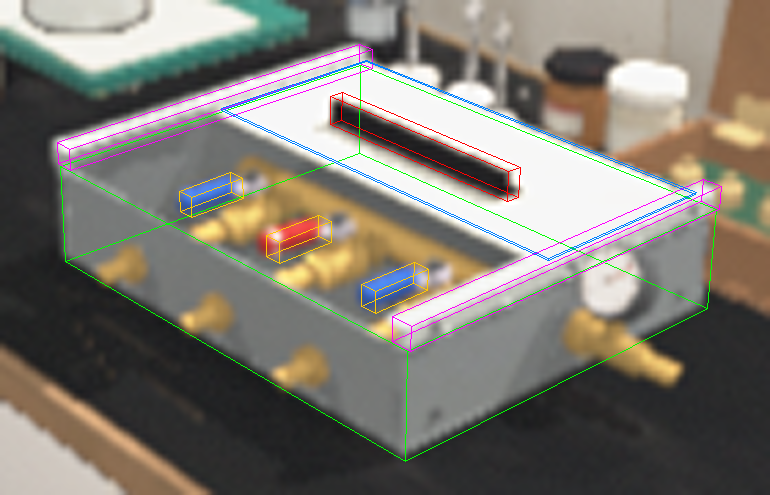

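View pics/o4.png

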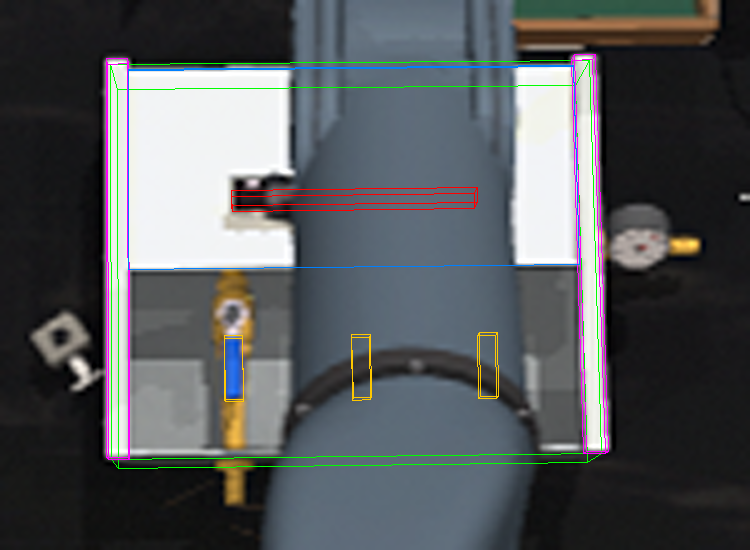

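The model matches the handles and the opened cover. I'll move to the right of the red handle, above the gap.

Run:
```python
from h import *
rel(B(-.091,-.040,.12),1.88);rel(B(-.091,-.040,.057),1.88)
```

```text
target [ 0.4651 -0.0844  0.12  ] units [-1.762  0.766  1.38 ] turn -0.044
target [ 0.4651 -0.0844  0.057 ] units [-1.767  0.765  2.64 ] turn -0.044
```

>>> {"method": "send_rows", "body": {"plan": [[[0, -0.6, 0.25, 0, 0], [0, -1.2, 0.5, 0.3, -0.04], [0, -1.75, 0.77, 0.8, -0.04], [0, -1.75, 0.77, 1.3, -0.04], [0, -1.75, 0.77, 1.4, -0.04]]]}}

```text
t: 7.18
position: [0.4631, -0.0843, 0.1159]
tcp_rot: [[0.999, 0.032, -0.004], [0.032, -0.999, 0.0], [-0.004, -0.0, -1.0]]
ft_force: [0.3, -0.0, 0.2]
opening: -0.0001
```

Run:
```python
from h import *
rel(B(-.091,-.040,.057),1.88)
im=ctrl.snapshot('scene');crop('s',im,195,155,335,245,5.5,'pics/s3.png')
```

```text
target [ 0.4651 -0.0844  0.057 ] units [0.043 0.003 1.178] turn -0.003
```

View pics/s3.png

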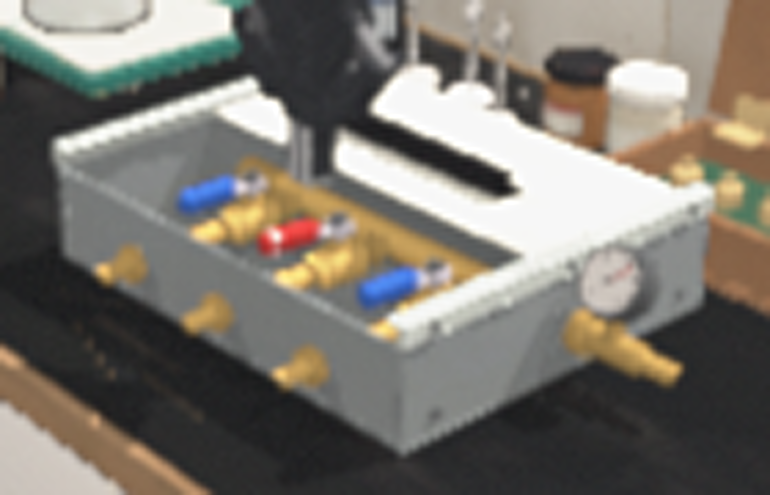

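The fingertips are at about (310,180), clear of everything. I'll descend to z≈0.057.

>>> {"method": "send_rows", "body": {"plan": [[[0, 0.04, 0, 0.3, 0], [0, 0.04, 0, 0.6, 0], [0, 0.04, 0, 0.9, 0], [0, 0.04, 0, 1.15, 0], [0, 0.04, 0, 1.17, 0]]]}}

```text
t: 7.85
position: [0.4665, -0.0841, 0.0588]
tcp_rot: [[0.999, 0.033, -0.001], [0.033, -0.999, 0.0], [-0.001, -0.0, -1.0]]
ft_force: [0.8, 0.0, 0.0]
opening: 0.0002
```

Run:
```python
from h import *
for x,y in [(-56,-20.5),(-53.8,3.3),(-40.2,24.1),(-17,35.5)]: rel(B(-.035+x/1e3,-.004+y/1e3,.057))
im=ctrl.snapshot('scene');crop('s',im,195,155,335,245,5.5,'pics/s4.png')
```

```text
target [ 0.4646 -0.0689  0.057 ] units [-0.029 -0.306  0.036] turn 0
target [ 0.466 -0.045  0.057] units [ 0.015 -0.782  0.036] turn 0
target [ 0.4789 -0.0238  0.057 ] units [ 0.287 -1.198  0.036] turn 0
target [ 0.5017 -0.0116  0.057 ] units [ 0.751 -1.425  0.035] turn 0
```

View pics/s4.png

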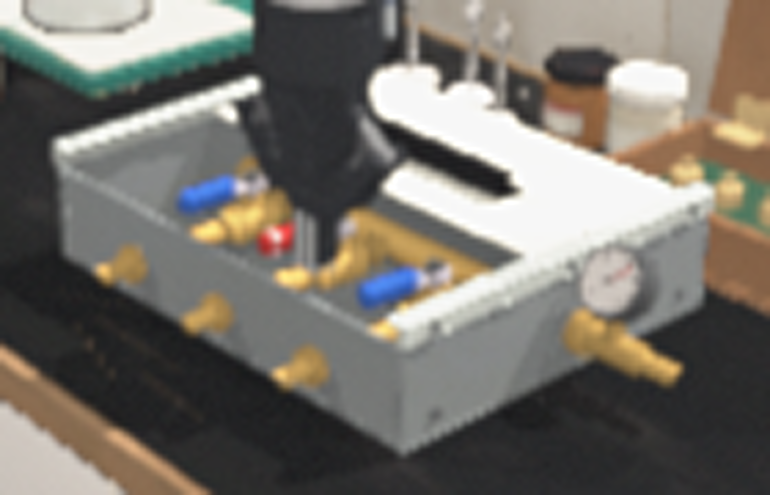

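The finger is in place to the right of the red sleeve. Now the first part of the swing.

>>> {"method": "send_rows", "body": {"plan": [[[0, -0.03, -0.15, 0.03, 0], [0, -0.03, -0.3, 0.03, 0], [0, -0.02, -0.42, 0.03, 0], [0, -0.01, -0.54, 0.03, 0], [0, 0.0, -0.66, 0.03, 0]]]}}

```text
t: 8.52
position: [0.4656, -0.0514, 0.0582]
tcp_rot: [[0.999, 0.032, 0.0], [0.032, -0.999, -0.001], [0.0, 0.001, -1.0]]
ft_force: [-1.1, -3.1, 5.8]
opening: 0.0001
```

Run:
```python
from h import *
for x,y in [(-53.8,3.3),(-48,14.4),(-40.2,24.1),(-29,31),(-17,35.5)]: rel(B(-.035+x/1e3,-.004+y/1e3,.057))
im=ctrl.snapshot('scene');crop('s',im,195,155,335,245,5.5,'pics/s5.png')
```

```text
target [ 0.466 -0.045  0.057] units [ 0.011 -0.128  0.023] turn 0
target [ 0.4714 -0.0337  0.057 ] units [ 0.127 -0.35   0.023] turn 0
target [ 0.4789 -0.0238  0.057 ] units [ 0.283 -0.544  0.023] turn 0
target [ 0.4898 -0.0165  0.057 ] units [ 0.507 -0.682  0.023] turn 0
target [ 0.5017 -0.0116  0.057 ] units [ 0.747 -0.772  0.023] turn 0
```

View pics/s5.png

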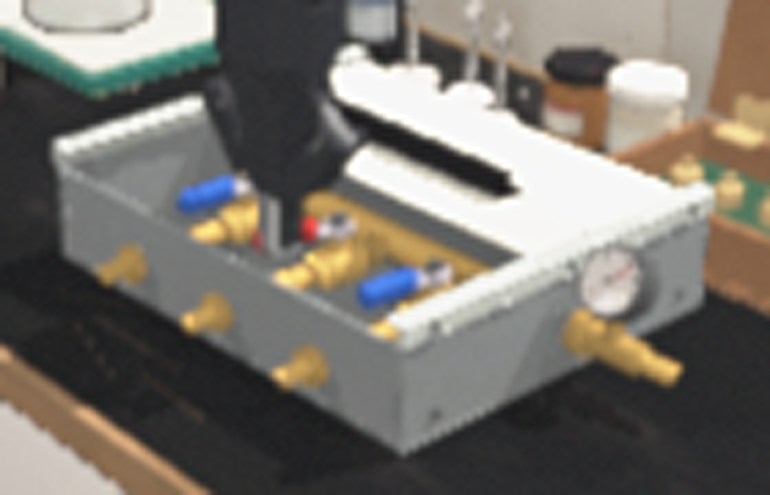

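The red sleeve is swinging, at about 3 N. I'll continue along the arc.

>>> {"method": "send_rows", "body": {"plan": [[[0, 0.01, -0.13, 0, 0], [0, 0.07, -0.24, 0, 0], [0, 0.13, -0.35, 0, 0], [0, 0.2, -0.45, 0, 0], [0, 0.28, -0.54, 0, 0]]]}}

```text
t: 9.2
position: [0.4773, -0.0239, 0.0579]
tcp_rot: [[0.999, 0.032, -0.002], [0.032, -0.999, -0.0], [-0.002, 0.0, -1.0]]
ft_force: [-3.2, -1.8, 2.9]
opening: 0.0001
```

Run:
```python
from h import *
for x,y in [(-40.2,24.1),(-29,31),(-17,35.5)]: rel(B(-.035+x/1e3,-.004+y/1e3,.057))
im=ctrl.snapshot('scene');crop('s',im,195,155,335,245,5.5,'pics/s6.png')
```

```text
target [ 0.4789 -0.0238  0.057 ] units [ 0.031 -0.002  0.017] turn 0
target [ 0.4898 -0.0165  0.057 ] units [ 0.255 -0.14   0.017] turn 0
target [ 0.5017 -0.0116  0.057 ] units [ 0.495 -0.23   0.016] turn 0
```

View pics/s6.png

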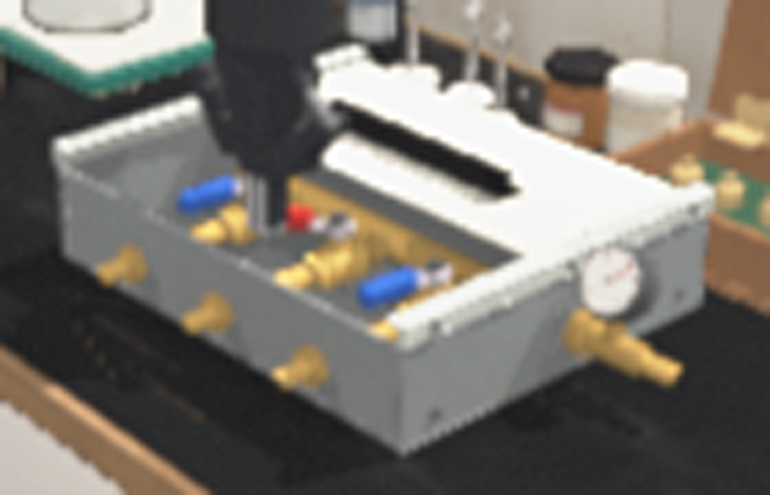

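>>> {"method": "send_rows", "body": {"plan": [[[0, 0.08, -0.05, 0, 0], [0, 0.17, -0.1, 0, 0], [0, 0.25, -0.14, 0, 0], [0, 0.33, -0.17, 0, 0], [0, 0.41, -0.2, 0, 0]]]}}

```text
t: 9.88
position: [0.4988, -0.0129, 0.0577]
tcp_rot: [[0.999, 0.033, -0.0], [0.033, -0.999, 0.0], [-0.0, -0.0, -1.0]]
ft_force: [-3.7, 0.8, 1.1]
opening: 0.0004
```

>>> {"method": "send_rows", "body": {"plan": [[[0, 0.03, -0.01, 0, 0], [0, 0.06, -0.02, 0, 0], [0, 0.09, -0.02, 0, 0], [0, 0.12, -0.02, 0, 0], [0, 0.14, -0.02, 0, 0]]]}}

```text
t: 10.5
position: [0.5, -0.0127, 0.0572]
tcp_rot: [[0.999, 0.032, -0.011], [0.032, -0.999, -0.001], [-0.011, 0.0, -1.0]]
ft_force: [-21.9, -0.2, 15.8]
opening: 0.0
```

The force rose to 22 N at x=0.500, where 0.502 was expected for 90°, so the handle is on its stop. I'll back away straight and lift clear.

>>> {"method": "send_rows", "body": {"plan": [[[0, -0.15, 0, 0, 0], [0, -0.35, 0.05, 0, 0], [0, -0.45, 0.1, -0.4, 0], [0, -0.45, 0.1, -1.4, 0], [0, -0.45, 0.1, -2.4, 0]]]}}

```text
t: 11.12
position: [0.4838, -0.018, 0.1793]
tcp_rot: [[0.999, 0.032, 0.001], [0.032, -0.999, -0.0], [0.001, 0.0, -1.0]]
ft_force: [0.7, 0.6, -0.6]
opening: 0.0003
```

>>> {"method": "send_rows", "body": {"plan": [[[0, 0, 0.8, -0.2, 0], [0, 0, 1.8, -0.4, 0], [0, 0, 2.8, -0.6, 0], [0, 0, 3.8, -0.6, 0], [0, 0, 4.6, -0.6, 0]]]}}

```text
t: 11.75
position: [0.4912, -0.2504, 0.2083]
tcp_rot: [[1.0, 0.031, 0.002], [0.031, -1.0, -0.001], [0.002, 0.002, -1.0]]
ft_force: [0.5, 0.0, -0.5]
opening: -0.0
```

Run:
```python
from h import *
print(ctrl.sense()['position'],ctrl.sense()['ft_force'])
im=ctrl.snapshot('scene');cv2.imwrite('pics/s7_raw.png',im);overlay('scene',im,.12,(195,155,335,245),5.5,'pics/o7.png');crop('s',im,195,155,335,245,5.5,'pics/s7.png')
im=ctrl.snapshot('top');cv2.imwrite('pics/t7_raw.png',im);crop('s',im,190,130,340,240,5,'pics/t7.png')
```

```text
[ 0.4912006  -0.25039084  0.20830063] [ 0.50189405  0.03186291 -0.4645865 ]
```

View pics/s7.png

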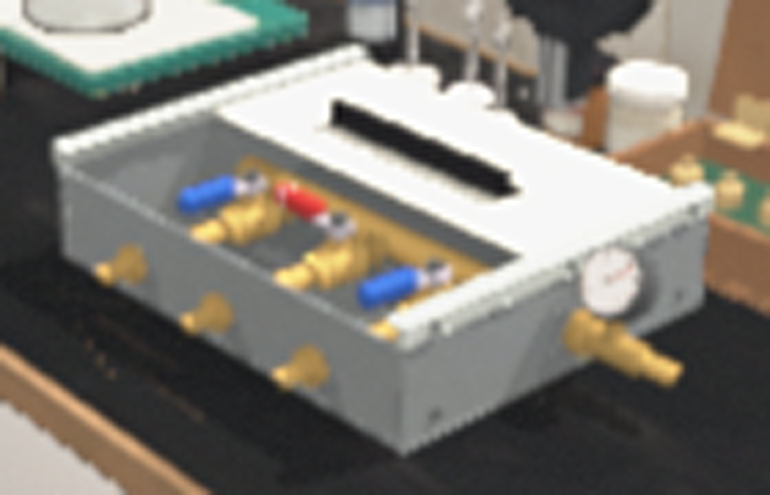

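View pics/t7.png

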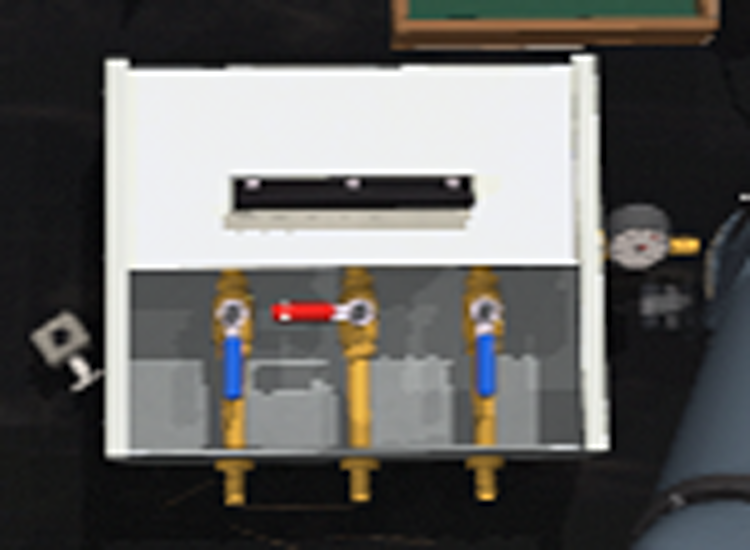

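Run:
```python
from h import *
im=cv2.imread('pics/t7_raw.png').astype(int);b,g,r=im[...,0],im[...,1],im[...,2]
m=(r>120)&(g<90)&(b<90);m[:185]=0;m[200:]=0;m[:,:240]=0;m[:,265:]=0
v,u=np.nonzero(m);w=ray('top',(u.mean(),v.mean()),.060);a=B(-.035,-.004,.06)
d=w-a;c,s=np.cos(YAW),np.sin(YAW);print(len(u),w,'box-frame offset mm',1e3*(c*d[0]+s*d[1]),1e3*(-s*d[0]+c*d[1]))
e=[cv2.imread(f'pics/t{k}_raw.png') for k in(7,)]
cv2.imwrite('pics/t7full.png',cv2.resize(e[0],(800,600),interpolation=cv2.INTER_CUBIC))
```

```text
41 [ 0.51946236 -0.00907674  0.06      ] box-frame offset mm 0.8417346664949018 37.461879601694164
```

View pics/t7full.png

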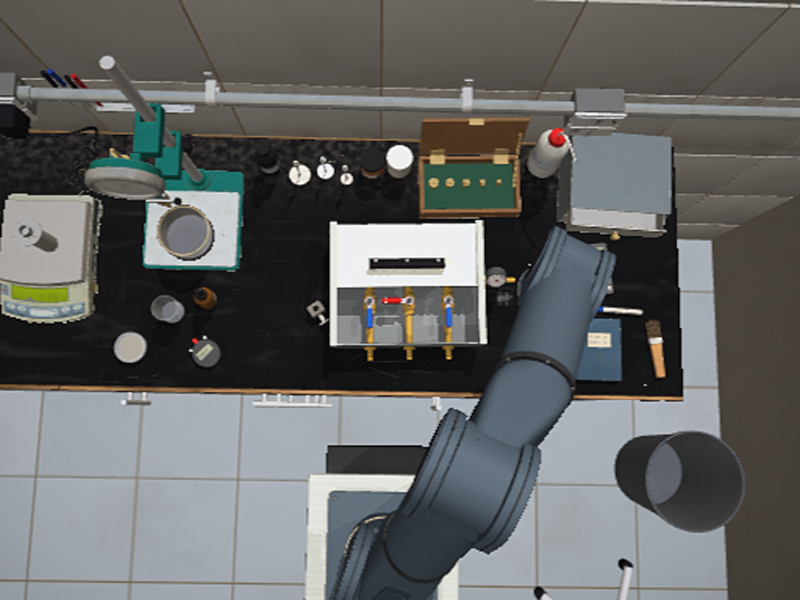

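The red sleeve's centre is (+0.8, +37.5) mm from its axis in box axes, where (0, 37) would be square. The bystanders in view are where they were. Handing in.

Run:
```python
from workcell import ctrl
print(ctrl.sign_off())
```

```text
the job is handed in; nothing more can be done
None
```

The job is done and handed in. The white cover is fully back, and the red handle is turned clockwise onto its stop, square across its pipe. I did all of it by pushing with closed fingers, in about 12 s of the 42 s allowed.

- **Cover:** it slid at about 3–4 N and met its stop after about 11 cm of pushing, where the force rose to 22 N. After the hand moved away, the pictures showed it still at the fully-back position.
- **Red handle (the middle of the three):** it turned at about 3–4 N, and the force rose to 22 N at the stop. In the last top picture the sleeve centre was (+0.8, +37.5) mm from its axis. (0, 37) would be exactly square, so it agrees to about a degree.
- **Everything else:** both blue handles still point to the front. The bystanders in view look unmoved. The arm partly hides the calculator, marker and notebook in that picture, but the hand never worked near them. The hand is clear at about 0.21 m height, with no contact force.

One reading disagreed slightly: before the push, the first top picture put the cover and its ledge about 4–5 mm farther back than the model for a closed cover. The side picture mostly fitted. The stop position and the final pictures agree with the cover being fully back.

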